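# Sort two spindle cartridges and set the end cap of the good one

## Task

Sort the two spindle cartridges: stand the one with the round tag fully down in the nest marked with a round disc, and the one with the X-shaped tag fully down in the nest marked with a cross. Then screw the knurled cap of the round-tagged cartridge, in its nest, clockwise until it bottoms out, and back it off a quarter turn. Finish still holding that cap firmly in the fingers at that setting, so a colleague can lock it, and leave the other things on the counter where they are.

Things in the scene. Friction and masses are not known exactly. Their poses are not given: they have to be found in the camera images.
- passed: Spindle cartridge: upright aluminium block 40 x 40 mm, 54 mm high, with a flat round disc tag (26 mm) out from its -x face (to 51 mm from the centre, top 52 mm up) and a knurled end cap on top (81 mm high in all, cap home). Origin at the centre of its underside, z up; grip its free side faces, across y. About 0.3 kg.
- rejected: Spindle cartridge: upright aluminium block 40 x 40 mm, 54 mm high, with a flat X-shaped tag (30 mm bars) out from its -x face (to 51 mm from the centre, top 52 mm up) and a knurled end cap on top (81 mm high in all, cap home). Origin at the centre of its underside, z up; grip its free side faces, across y. About 0.3 kg.
- passed_cap: Round knurled steel cap of the round-tagged cartridge, 34 mm across, 26.5 mm high, a raised radial line on top along its x. Origin on the axis at its underside: 54.5 mm above the cartridge's underside (0.5 mm above the block's top) when home; rises 4 mm per turn unscrewed. Goes on clockwise from above; drag about 0.06 N m.
- passed_thread (a joint): turn of the round-tagged cartridge's cap on the cartridge: 0 = bottomed out, grows as it is unscrewed (counter-clockwise from above), a quarter turn = 1.57; it starts 1.3 to 2.6 off and stops hard at 0 and 3.2
- pass_nest: Fixed grey plastic block 64 x 64 mm, 30 mm high; square pocket 43 x 43 mm, 20 mm deep (floor 10 mm above the counter), its mouth bevelled out to 51 mm, takes a cartridge in any quarter-turn. On its low foot (8 mm high, x -32 to -64 mm, towards the robot) lies a raised round disc (26 mm). Origin at the centre of the block's underside, x and y along the pocket's sides.
- reject_nest: Fixed grey plastic block 64 x 64 mm, 30 mm high; square pocket 43 x 43 mm, 20 mm deep (floor 10 mm above the counter), its mouth bevelled out to 51 mm, takes a cartridge in any quarter-turn. On its low foot (8 mm high, x -32 to -64 mm, towards the robot) lies a raised X (30 mm bars). Origin at the centre of the block's underside, x and y along the pocket's sides.
- jar: bystander, not to be disturbed: small bur jar, 41 mm across, 49 mm high; origin under its centre
- bar: bystander, not to be disturbed: compound bar, 27 x 70 x 22 mm, lying; origin under its centre
- tin: bystander, not to be disturbed: flat round tin, 64 mm across, 24 mm high; origin under its centre
- hubwheel: bystander, not to be disturbed: small mounted polishing wheel, 20 x 45 x 20 mm, lying; origin under its centre
Things that resemble listed ones, but are neither listed nor needed, are in the scene too. What is shaped like the passed but green or pink is not meant.

How it is judged (in metres and radians):
On the way, in this order (a step that is already met when the one before it is completed fails the run):
1. both cartridges stand fully down in their own nests (horizontal distance between passed and pass_nest below 0.005 m and z of passed in the frame of pass_nest below 0.015 m and angle between each of passed, rejected's own z axis and vertical below 0.08 rad and horizontal distance between rejected and reject_nest below 0.005 m and z of rejected in the frame of reject_nest below 0.015 m), for 0.2 s.
2. the round-tagged cartridge's cap is bottomed out in the nest (all of step 1 and value of joint passed_thread below 0.08 rad), for 0.1 s.
At the end, for the whole second after the job is handed in: Each cartridge stands upright in its own nest (within 5 mm of the pocket's centre and of its floor, tilt under 0.08 rad); the round-tagged cartridge's cap is backed off a quarter turn from bottomed out (1.22 to 1.92 rad, i.e. 70 to 110 degrees), at rest, and the fingers hold it with more than 2 N (all of step 1 and value of joint passed_thread between 1.22 and 1.92 rad and contact force between the fingers and passed_cap above 2 N and velocity of joint passed_thread between -0.1 and 0.1 rad/s); the arm keeps its last pose, push and grip.
It fails at once if the jar is moved more than 30 mm (distance of jar from where it was at the start of the episode above 0.03 m).
It fails at once if the bar is moved more than 30 mm (distance of bar from where it was at the start of the episode above 0.03 m).
It fails at once if the tin is moved more than 30 mm (distance of tin from where it was at the start of the episode above 0.03 m).
It fails at once if the hubwheel is moved more than 30 mm (distance of hubwheel from where it was at the start of the episode above 0.03 m).
It also fails if it takes over 72 s, if anything falls off the work surface, if the arm or the gripper's body presses on something with over 40 N, if the wrist force passes 120 N, or if a joint passes its speed limit or range.

## Robot

A 6-joint arm with a two-finger parallel gripper is mounted at the origin on a cart in front of the work surface, level with it; the furniture and walls round the work are solid. World frame = base frame: x ahead of the robot, y to its left, z up, the work surface at z = 0. Lengths are in mm, angles in rad, forces in N, time in s.
With the tool pointing down it reaches from about 350 to 875 mm from the base axis. Payload 4.2 kg.
Tool frame: the origin (TCP) lies between the finger pads; the fingertips stand 25 mm ahead of it and the grasp point (between the pads) lies 6 mm ahead of it; z points along the fingers, y is the line along which they close (so a half turn about z gives the same grasp; the last joint's range is limited). The gripper opens to 85 mm and grips with 20 to 120 N. Pads are 22 mm wide; open, the fingers measure 114 mm over their backs; the gripper's body (76 mm by 85 mm) begins 54 mm behind the grasp point. The pads swing forward as they close: fully open they stand 13 mm farther back than shut.
Start: joints at [-1.031, 0.385, 0.008, 0, -1.194, -0.259], TCP at [173.219, -600.495, 256.312] pointing down, gripper open.
Joint ranges: [-3.14, 3.14], [-1.21, 2.06], [-1.07, 1.41], [-3.16, 2.05], [-2.99, -0.16], [-3.1, 3.1]. Speed limits (rad/s): [2.79, 2.79, 3.14, 3.14, 3.14, 3.14].

## Interface

Orientations are given as a unit quaternion [x, y, z, w].
In Python, from bench import arm gives the robot as it stands.
- The arm moves only by the shell command python3 -m pendant 'ROWS'. ROWS is JSON, a list of rows, each a list of 7 numbers: the shift along the tool's x, y, z in m, then the turn, a rotation vector about the tool's x, y, z in degrees, then the finger opening in m, from 0 to 0.0854. In form: [[x, y, z, wx, wy, wz, fingers], ...]. A call has 1 to 12 rows; each row shifts and turns the commanded pose from where the row before left it, along the tool's axes as they then stand; what a row does not reach is not made up. A row lasts 1/10 s, in which the tool goes at most 50 mm and 8.59 degrees, less where a joint would pass 70% of its speed; a pose out of reach is approached as far as the arm can. A call is refused whole if a number of a shift passes 0.05 or a number of a turn 8.59, either way. A call with a gripper value outside its range is refused whole. The fingers move at their own pace and stop on an object; the grip force is fixed at half the most. Time passes only in rows, so rows that do not move let the fingers close. It gives the time, the measured TCP pose, the force, the opening and the grip force at its end, in the units of the state.
- arm.read_state(): the state, without advancing time (a new reading comes with each control period).
- arm.get_image(name): name is "side" or "top" or "wrist"; returns a dict with "image" (420x560x3 uint8, red, green, blue), "fx", "fy", "cx", "cy" (pixels), "xyz" and "rotation" of the camera in the world. Camera axes: x right, y down, z forward; pixel columns grow to the right and rows downward; lengths in mm; the calibration is good to about 2 mm. A picture is of the moment at which its call begins. There is no depth.
- arm.job_done(): hands the job in; it is judged then, once.
The state is a dict: "clock": time; "joints": joint angles; "joint_vel": joint speeds; "joint_efforts": joint torques, N m; "position": TCP position; "ee_rot": TCP orientation; "contact_force": force on the tool from outside, world axes, zero at the start; "wrist_torque": the same for the moment, N m; "gripper_width": finger opening in mm; "grasp_force": force on a finger pad.
Only numpy, scipy, OpenCV 4.12 (cv2) and the standard library are available. Lean on these libraries where they do the work, as an engineer would, in place of code of your own. Each camera call takes 0.05 s, during which the arm holds its last target. There are 200 camera calls.

## Working session

There is one attempt and no reset: what is moved stays moved. The work goes in short steps, Python scripts to look and compute and a shell command to move; the robot and the scene stay as the last step left them, time stands still between calls to the robot, and variables do not carry over. Pictures are saved under pics/ and viewed, at most 11 in all, crops included, and the job is handed in when it is done.

```bash
mkdir -p pics; cat > h.py <<'E'
import numpy as np,cv2
from bench import arm
from scipy.spatial.transform import Rotation as R
def snap(n,f):
    d=arm.get_image(n); cv2.imwrite(f'pics/{f}.png',d['image'][:,:,::-1]); np.save(f'pics/{f}.npy',d,allow_pickle=True); return d
def load(f): return np.load(f'pics/{f}.npy',allow_pickle=True).item()
def rot(d):
    r=np.array(d['rotation']); return R.from_quat(r).as_matrix() if r.size==4 else r.reshape(3,3)
def ray(d,u,v,z):
    r=rot(d)@np.array([(u-d['cx'])/d['fx'],(v-d['cy'])/d['fy'],1]); c=np.array(d['xyz'])
    return (c+r*(z-c[2])/r[2]).round(1)
def proj(d,p):
    q=rot(d).T@(np.array(p)-np.array(d['xyz'])); return [round(d['fx']*q[0]/q[2]+d['cx'],1),round(d['fy']*q[1]/q[2]+d['cy'],1)]
E
python3 - <<'E'
from h import *
for n in ['top','side']:
    d=snap(n,n+'0'); print(n,d['xyz'],d['rotation'],d['fx'],d['cx'],d['cy'])
a=cv2.imread('pics/top0.png'); cv2.imwrite('pics/top0b.png',cv2.resize(a,(800,600),interpolation=cv2.INTER_CUBIC))
print(arm.read_state())
E
```

```text
top [ 476.41999073  -11.67793137 1291.22098327] [-0.70433018  0.70885679 -0.02854453  0.02502511] 472.8009936247483 285.1458298832243 203.9684300928784
side [ 569.53712157 1064.81683784  660.33391968] [-0.00715691  0.86035419 -0.50954033 -0.01039703] 463.89642679731554 281.1979985108882 218.12182142075002
{'clock': 0.1, 'joints': array([-1.03140889e+00,  3.85489692e-01,  6.78087040e-03, -4.20598289e-04,
       -1.19398855e+00, -2.58592182e-01]), 'joint_vel': array([-0.00051852, -0.00367544,  0.00359415,  0.00271042, -0.00053222,
        0.00024471]), 'joint_efforts': array([-6.25260400e-04, -3.93318415e+01,  1.88929027e+01,  4.19792086e+00,
       -2.57369087e-03,  4.11974625e-06]), 'position': array([ 173.08653836, -600.07661864,  255.33419127]), 'ee_rot': array([-1.39859969e-01,  9.90170817e-01,  9.51799069e-04, -1.89147255e-04]), 'contact_force': array([0.07272309, 0.78829015, 0.1409917 ]), 'wrist_torque': array([0.02434089, 0.02313322, 0.03721641]), 'grasp_force': 0.0, 'gripper_width': 85.46385164766879}
```

View pics/top0b.png

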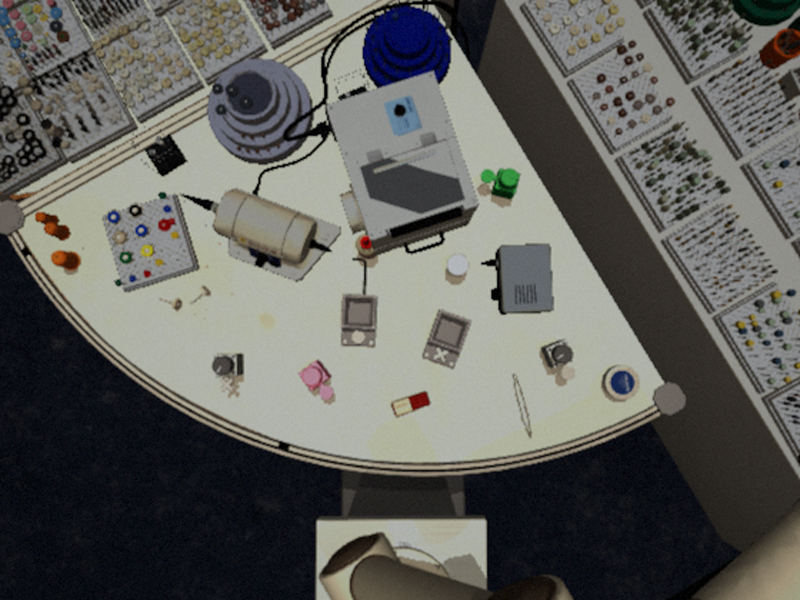

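View pics/side0.png

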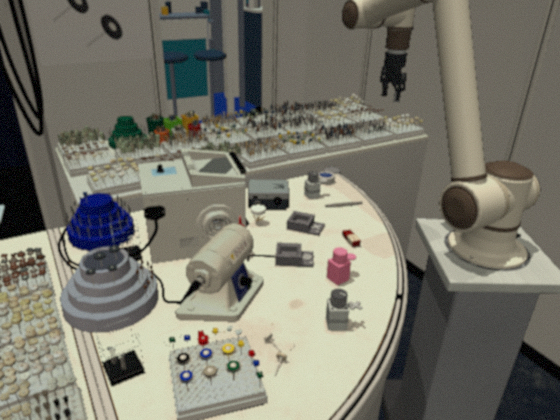

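The top view (800 px scale) shows the X-tagged cartridge at (228,365) and the round-tagged one at (558,355). The disc nest is at (358,320) and the cross nest at (447,337). Next I'll get rough positions from enlarged crops.

```bash
python3 - <<'E'
from h import *
d=load('top0'); a=d['image'][:,:,::-1]
T=[]
for (u,v) in [(228,368),(560,358),(358,322),(446,338)]:
    u=int(u*.7);v=int(v*.7); c=a[v-25:v+25,u-33:u+33]; T.append(cv2.resize(c,(396,300),interpolation=cv2.INTER_CUBIC)); print(u-33,v-25)
cv2.imwrite('pics/crops0.png',np.vstack([np.hstack(T[:2]),np.hstack(T[2:])]))
for n,(u,v),z in [('rej cap',(225,364),85),('pass cap',(561,353),85),('pnest',(359,313),30),('pnest disc',(358,338),8),('rnest',(449,329),30),('rnest X',(440,355),8),('bar',(411,403),20),('jar',(457,265),49),('rej tag',(231,388),52),('pass tag',(568,372),52)]:
    print(n,ray(d,u*.7,v*.7,z))
E
```

```text
126 232
359 225
217 200
279 211
rej cap [440.8 306.4  85. ]
pass cap [ 456.2 -290.8   85. ]
pnest [532.2  72.3  30. ]
pnest disc [485.8  75.7   8. ]
rnest [501.3 -95.5  30. ]
rnest X [452.7 -79.4   8. ]
bar [364.2 -23.8  20. ]
jar [ 619.1 -110.4   49. ]
rej tag [396.3 303.6  52. ]
pass tag [ 421.1 -310.5   52. ]
```

View pics/crops0.png

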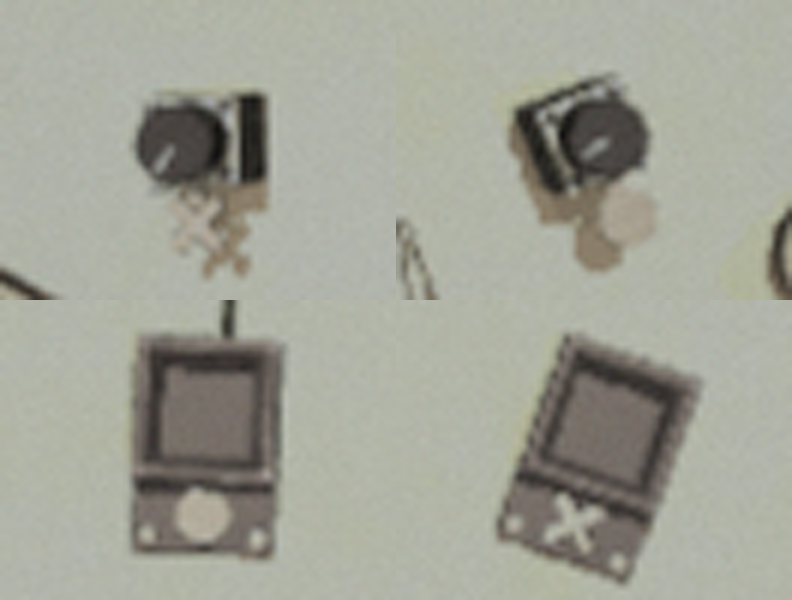

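```bash
python3 -m pendant '[[-0.034,0.021,0,0,0,0,0.085],[-0.034,0.021,0,0,0,0,0.085],[-0.034,0.021,0,0,0,0,0.085],[-0.034,0.021,0,0,0,0,0.085],[-0.034,0.021,0,0,0,0,0.085],[-0.034,0.021,0,0,0,0,0.085],[-0.034,0.021,0,0,0,0,0.085],[-0.034,0.021,0,0,0,0,0.085],[-0.034,0.021,0,0,0,0,0.085],[-0.034,0.021,0,0,0,0,0.085],[0,0,0,0,0,0,0.085],[0,0,0,0,0,0,0.085]]'
python3 - <<'E'
from h import *
d=snap('wrist','w1'); print(d['xyz'],rot(d).round(3),d['fx'],d['cx'],d['cy']); s=arm.read_state(); print(s['position'],s['ee_rot'])
E
```

```text
clock: 1.3
position: [442.0, -303.6, 255.8]
ee_rot: [-0.141, 0.99, 0.0, -0.001]
contact_force: [-0.3, -0.8, 0.3]
gripper_width: 85.4
grasp_force: 0.0
[ 361.97295543 -327.10535432  371.96652232] [[-0.279  0.909  0.309]
 [ 0.96   0.264  0.091]
 [ 0.001  0.322 -0.947]] 327.3843198214811 282.1499469883589 211.34574959250557
[ 441.45347748 -304.28114053  255.89785705] [-1.40182961e-01  9.90125458e-01  2.93551259e-04 -4.78086651e-04]
```

View pics/w1.png

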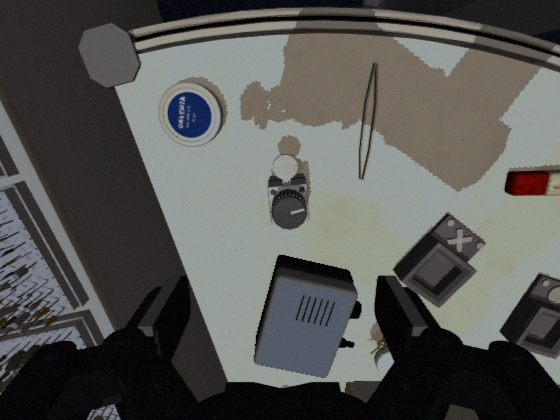

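The wrist view shows the round-tagged cartridge with its cap at (289,209) and tag at (285,166), nearly square to the tool. The cross nest is at (440,262) and the disc nest at about (535,310). I'll measure the cap and tag, and enlarge the cartridge and nest area.

```bash
python3 - <<'E'
from h import *
d=load('w1'); a=d['image'][:,:,::-1]; g=cv2.cvtColor(a,cv2.COLOR_BGR2GRAY)
c=cv2.resize(a[145:240,250:330],(480,570),interpolation=cv2.INTER_CUBIC)
cv2.imwrite('pics/w1c.png',c)
m=((g<95)).astype(np.uint8)
# circles
for nm,(x0,y0,x1,y1),z,rr in [('cap',(262,185,316,236),83,(14,24)),('tag',(265,148,305,186),52,(9,17))]:
    C=cv2.HoughCircles(cv2.resize(g[y0:y1,x0:x1],None,fx=4,fy=4,interpolation=cv2.INTER_CUBIC),cv2.HOUGH_GRADIENT,1.2,400,param1=100,param2=15,minRadius=rr[0]*4,maxRadius=rr[1]*4)
    if C is not None:
        x,y,r=C[0,0]/4; print(nm,x+x0,y+y0,r,ray(d,x+x0,y+y0,z))
# nest top face in the rectified top-down view at z=30 (1px=0.5mm), origin world
def rect(d,cx,cy,z,w=160,s=2.5):
    P=[(cx+w/2,cy+w/2,z),(cx+w/2,cy-w/2,z),(cx-w/2,cy-w/2,z),(cx-w/2,cy+w/2,z)]
    n=int(w*s); H=cv2.getPerspectiveTransform(np.float32([proj(d,p) for p in P]),np.float32([(0,0),(n,0),(n,n),(0,n)]))
    return cv2.warpPerspective(d['image'][:,:,::-1],H,(n,n),flags=cv2.INTER_CUBIC)
print(proj(d,(532,72,30)),proj(d,(501,-95,30)))
A=rect(d,500,-95,30);B=rect(load('top0'),530,72,30)
cv2.imwrite('pics/rc.png',np.hstack([A,B]))
E
```

```text
cap 289.45 211.55 17.72 [ 454.7 -292.8   83. ]
tag 285.55 167.05 12.21 [ 421.3 -306.    52. ]
[np.float64(548.4), np.float64(330.0)] [np.float64(437.3), np.float64(276.6)]
```

View pics/w1c.png

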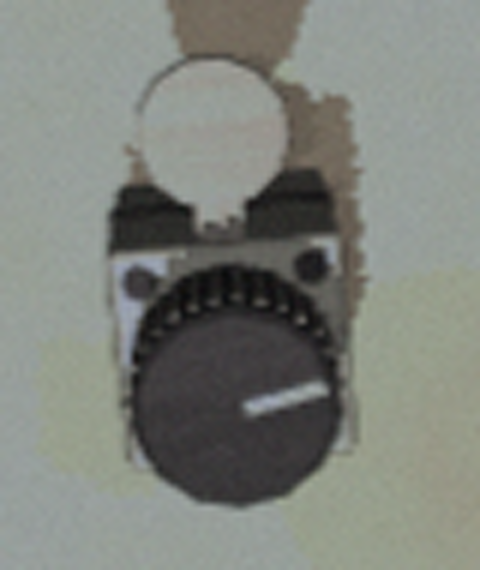

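View pics/rc.png

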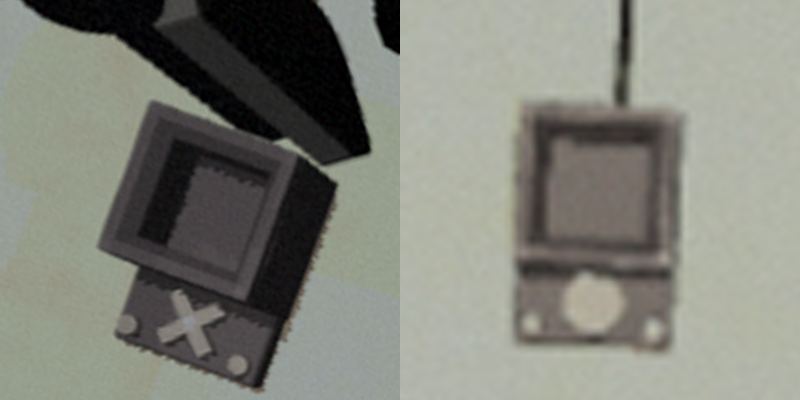

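```bash
python3 -m pendant '[[-0.0163,0.0076,0,0,0,-3.3,0.085],[0,0,0.04,0,0,0,0.085],[0,0,0.04,0,0,0,0.085],[0,0,0.04,0,0,0,0.085],[0,0,0.04,0,0,0,0.085],[0,0,0.03,0,0,0,0.085],[0,0,0.018,0,0,0,0.085],[0,0,0,0,0,0,0.085],[0,0,0,0,0,0,0.085]]'
python3 - <<'E'
from h import *
s=arm.read_state(); print(s['position'],s['ee_rot'])
d=snap('side','s2')
d=snap('wrist','w2')
a=load('s2')['image']
u,v=map(int,proj(load('s2'),(455,-292,50)));b=d['image']
cv2.imwrite('pics/c2.png',np.hstack([cv2.resize(a[v-45:v+45,u-60:u+60],(400,300)),cv2.resize(b,(400,300))])[:,:,::-1])
E
```

```text
clock: 2.25
position: [455.5, -293.2, 48.5]
ee_rot: [-0.168, 0.986, -0.0, -0.0]
contact_force: [-0.3, -0.6, 0.3]
gripper_width: 85.2
grasp_force: 0.0
[ 455.52720659 -293.23770747   48.5389032 ] [-1.68451207e-01  9.85709979e-01 -1.69512489e-04 -8.36930085e-06]
```

View pics/c2.png

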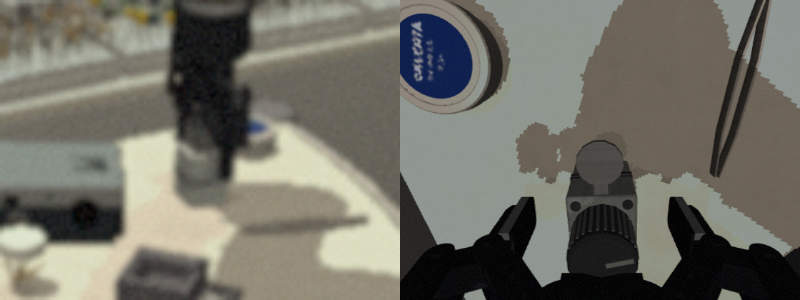

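The fingers straddle the block, centred and square, so I'll close and lift.

```bash
python3 -m pendant '[[0,0,0,0,0,0,0.03],[0,0,0,0,0,0,0.03],[0,0,0,0,0,0,0.03],[0,0,0,0,0,0,0.03],[0,0,0,0,0,0,0.03],[0,0,0,0,0,0,0.03],[0,0,-0.01,0,0,0,0.03],[0,0,-0.03,0,0,0,0.03],[0,0,-0.04,0,0,0,0.03],[0,0,-0.04,0,0,0,0.03],[0,0,0,0,0,0,0.03]]'
```

```text
clock: 3.45
position: [458.3, -293.9, 174.3]
ee_rot: [-0.169, 0.986, -0.003, 0.005]
contact_force: [0.4, -1.4, -3.5]
gripper_width: 39.0
grasp_force: 60.8
```

```bash
python3 -m pendant '[[-0.0195,0.032,0,0,0,0,0.03],[-0.0195,0.032,0,0,0,0,0.03],[-0.0195,0.032,0,0,0,0,0.03],[-0.0195,0.032,0,0,0,0,0.03],[-0.0195,0.032,0,0,0,0,0.03],[-0.0195,0.032,0,0,0,0,0.03],[-0.0195,0.032,0,0,0,0,0.03],[-0.0195,0.032,0,0,0,0,0.03],[0,0,0,0,0,7.2,0.03],[0,0,0,0,0,7.2,0.03],[0,0,0,0,0,7.2,0.03],[0,0,0,0,0,0,0.03]]'
python3 - <<'E'
from h import *
d=snap('wrist','w3'); s=arm.read_state(); print(s['position'],R.from_quat(s['ee_rot']).as_matrix().round(3))
def rect(d,cx,cy,z,w=150,s=2.6):
    P=[(cx+w/2,cy+w/2,z),(cx+w/2,cy-w/2,z),(cx-w/2,cy-w/2,z),(cx-w/2,cy+w/2,z)]
    n=int(w*s); H=cv2.getPerspectiveTransform(np.float32([proj(d,p) for p in P]),np.float32([(0,0),(n,0),(n,n),(0,n)]))
    return cv2.warpPerspective(d['image'][:,:,::-1],H,(n,n),flags=cv2.INTER_CUBIC)
A=rect(d,530,72,30)
b=cv2.resize(d['image'][:,:,::-1],(410,308)); b=cv2.copyMakeBorder(b,0,390-308,0,0,cv2.BORDER_CONSTANT)
cv2.imwrite('pics/r3.png',np.hstack([A,b]))
E
```

```text
clock: 4.65
position: [516.3, 0.7, 167.1]
ee_rot: [0.019, 1.0, -0.0, -0.001]
contact_force: [-0.8, 0.1, -3.5]
gripper_width: 39.3
grasp_force: 61.2
[516.47936542   0.5325747  167.31589596] [[-0.999  0.036 -0.002]
 [ 0.036  0.999 -0.   ]
 [ 0.002 -0.    -1.   ]]
```

View pics/r3.png

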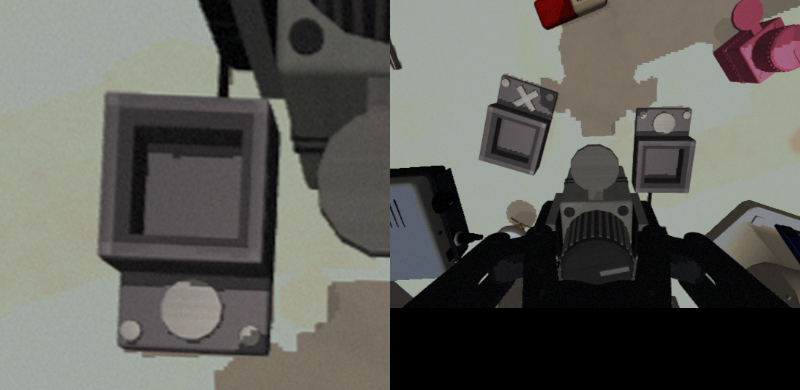

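The disc nest is clear in the rectified view, with corners (106,93), (270,100), (262,262) and (100,253). That puts its centre near (537,76) with yaw about -2.3°. The top camera says y is about 74, so I'll check the bias using the held tag.

```bash
python3 - <<'E'
from h import *
w=load('w3'); t0=load('top0'); s=arm.read_state(); p=s['position']
def circ(d,c,h,r,z,nm):
    g=cv2.cvtColor(d['image'],cv2.COLOR_RGB2GRAY); x0,y0=int(c[0]-h),int(c[1]-h)
    C=cv2.HoughCircles(cv2.resize(g[y0:y0+2*h,x0:x0+2*h],None,fx=6,fy=6,interpolation=cv2.INTER_CUBIC),cv2.HOUGH_GRADIENT,1,999,param1=80,param2=10,minRadius=int(6*r*.8),maxRadius=int(6*r*1.2))
    if C is None: return print(nm,None)
    x,y,r=C[0,0]/6; print(nm,(x+x0,y+y0,r),ray(d,x+x0-.4,y+y0-.4,z))
print(w['xyz'],p)
tag=p+[-38,1.4,4]
print('tag expected',tag,proj(w,tag)); circ(w,(205*560/410+0,168*560/410),38,32,tag[2],'tag')
circ(w,((664-390)*560/410,122*560/410),24,15,9.5,'disc wrist')
circ(t0,(358*.7,338*.7),12,4.8,9.5,'disc top')
# pocket corners of both nests, wrist
for n,C in [('P',[(637,137),(694,140),(690,192),(633,189)]),('R',[(490,103),(553,115),(541,174),(479,159)])]:
    print(n,np.mean([ray(w,(u-390)*560/410,v*560/410,30) for u,v in C],0))
t=snap('top','t3'); u=proj(t,p); print(u)
circ(t,proj(t,tag),14,5,tag[2],'tag top')
E
```

```text
[433.24559383   3.75260124 283.40805917] [516.47936542   0.5325747  167.31589596]
tag expected [478.47936542   1.9325747  171.31589596] [np.float64(282.0), np.float64(230.2)]
tag (np.float32(279.75), np.float32(230.91667), np.float32(34.133335)) [478.6   1.  171.3]
disc wrist (np.float32(375.08334), np.float32(169.25), np.float32(15.133334)) [491.   79.9   9.5]
disc top (np.float32(250.25), np.float32(236.08333), np.float32(4.616667)) [488.3  77.6   9.5]
P [534.725  75.7    30.   ]
R [497.35  -86.975  30.   ]
[np.float64(277.7), np.float64(223.0)]
tag top None
```

```bash
python3 -m pendant '[[-0.009,0.038,0,0,0,0,0.03],[-0.0088,0.0382,0,0,0,0,0.03],[0,0,0.035,0,0,0,0.03],[0,0,0.035,0,0,0,0.03],[0,0,0.012,0,0,0,0.03],[0,0,0,0,0,0,0.03],[0,0,0,0,0,0,0.03],[0,0,0.005,0,0,0,0.03],[0,0,0.005,0,0,0,0.03],[0,0,0,0,0,0,0.03]]'
```

```text
clock: 5.75
position: [538.0, 75.9, 76.4]
ee_rot: [0.019, 1.0, 0.0, -0.0]
contact_force: [-0.2, -0.4, -3.6]
gripper_width: 39.7
grasp_force: 61.4
```

```bash
python3 -m pendant '[[0,0,0.003,0,0,0,0.03],[0,0,0.003,0,0,0,0.03],[0,0,0,0,0,0,0.03]]';python3 -m pendant '[[0,0,0.003,0,0,0,0.03],[0,0,0.003,0,0,0,0.03],[0,0,0,0,0,0,0.03]]'
```

```text
clock: 6.05
position: [538.4, 76.0, 75.2]
ee_rot: [0.018, 1.0, -0.0, 0.001]
contact_force: [-11.3, -0.0, 25.4]
gripper_width: 39.2
grasp_force: 64.0
clock: 6.35
position: [538.9, 76.6, 74.2]
ee_rot: [0.017, 1.0, -0.0, 0.002]
contact_force: [-23.6, 1.8, 56.2]
gripper_width: 39.3
grasp_force: 61.3
```

```bash
python3 -m pendant '[[0,0,-0.014,0,0,0,0.03],[0.003,0,0,0,0,0,0.03],[0,0,0,0,0,0,0.03],[0,0,0.005,0,0,0,0.03],[0,0,0.003,0,0,0,0.03],[0,0,0,0,0,0,0.03]]'; python3 -m pendant '[[0,0,0.003,0,0,0,0.03],[0,0,0,0,0,0,0.03]]'
```

```text
clock: 6.95
position: [535.4, 76.4, 68.8]
ee_rot: [0.019, 1.0, 0.0, -0.0]
contact_force: [2.2, 1.7, -5.7]
gripper_width: 39.2
grasp_force: 61.5
clock: 7.15
position: [535.4, 76.4, 66.4]
ee_rot: [0.019, 1.0, 0.0, -0.0]
contact_force: [1.5, 2.1, -4.5]
gripper_width: 39.1
grasp_force: 61.5
```

```bash
python3 -m pendant '[[0,0,0.003,0,0,0,0.03],[0,0,0.003,0,0,0,0.03],[0,0,0,0,0,0,0.03]]'; python3 -m pendant '[[0,0,0.002,0,0,0,0.03],[0,0,0,0,0,0,0.03]]'
```

```text
clock: 7.45
position: [535.4, 76.4, 61.0]
ee_rot: [0.019, 1.0, 0.0, 0.0]
contact_force: [2.6, 3.8, -5.4]
gripper_width: 39.3
grasp_force: 61.6
clock: 7.65
position: [535.4, 76.4, 59.3]
ee_rot: [0.019, 1.0, 0.0, 0.0]
contact_force: [1.0, 3.5, -2.9]
gripper_width: 39.1
grasp_force: 61.8
```

```bash
python3 -m pendant '[[0,0,0.002,0,0,0,0.03],[0,0,0,0,0,0,0.03]]'; python3 -m pendant '[[0,0,0,0,0,0,0.085],[0,0,0,0,0,0,0.085],[0,0,0,0,0,0,0.085],[0,0,0,0,0,0,0.085],[0,0,0,0,0,0,0.085],[0,0,-0.02,0,0,0,0.085],[0,0,-0.04,0,0,0,0.085],[0,0,-0.04,0,0,0,0.085],[0,0,-0.04,0,0,0,0.085],[0,0,-0.04,0,0,0,0.085],[0,0,0,0,0,0,0.085]]'
python3 - <<'E'
from h import *
d=snap('top','t4')
E
```

```text
clock: 7.85
position: [535.5, 76.4, 59.1]
ee_rot: [0.019, 1.0, 0.0, 0.001]
contact_force: [-2.5, 3.3, 9.2]
gripper_width: 39.1
grasp_force: 63.1
clock: 8.95
position: [538.1, 76.9, 243.8]
ee_rot: [0.019, 1.0, 0.002, 0.006]
contact_force: [-0.0, 0.5, -0.0]
gripper_width: 85.0
grasp_force: 0.0
```

```bash
python3 -m pendant '[[0.019,0.0358,0,0,0,0,0.085],[0.019,0.0358,0,0,0,0,0.085],[0.019,0.0358,0,0,0,0,0.085],[0.019,0.0358,0,0,0,0,0.085],[0.019,0.0358,0,0,0,0,0.085],[0.019,0.0358,0,0,0,0,0.085],[0,0,0,0,0,0,0.085],[0,0,0,0,0,0,0.085]]'
python3 - <<'E'
from h import *
d=snap('wrist','w5'); s=arm.read_state(); p=s['position']; print(p)
a=d['image'][:,:,::-1]; u,v=map(int,proj(d,(435,306,60))); print(u,v)
x0,y0=u-40,v-55; c=a[y0:y0+95,x0:x0+80]
g=cv2.cvtColor(c,cv2.COLOR_BGR2GRAY)
C=cv2.HoughCircles(cv2.resize(g,None,fx=6,fy=6,interpolation=cv2.INTER_CUBIC),cv2.HOUGH_GRADIENT,1.2,999,param1=100,param2=15,minRadius=84,maxRadius=150)
x,y,r=C[0,0]/6; print('cap',x+x0,y+y0,r,ray(d,x+x0,y+y0,83))
c=cv2.resize(c,(480,570),interpolation=cv2.INTER_CUBIC); cv2.circle(c,(int(x*6),int(y*6)),int(r*6),(0,0,255),1)
b=load('w3')['image'][:,:,::-1]; b=cv2.resize(b[80:260,100:200],(320,576))[:570]
# rect of reject nest at z=30 from w3 and top t4
def rect(d,cx,cy,z,w=110,s=285/110):
    P=[(cx+w/2,cy+w/2,z),(cx+w/2,cy-w/2,z),(cx-w/2,cy-w/2,z),(cx-w/2,cy+w/2,z)]
    n=int(w*s); H=cv2.getPerspectiveTransform(np.float32([proj(d,q) for q in P]),np.float32([(0,0),(n,0),(n,n),(0,n)]))
    return cv2.warpPerspective(d['image'][:,:,::-1],H,(n,n),flags=cv2.INTER_CUBIC)
r3=np.vstack([rect(load('w3'),495,-92,30),rect(load('t4'),495,-92,30)])
h=min(570,r3.shape[0]); cv2.imwrite('pics/c5.png',np.hstack([c[:h],r3[:h]]))
E
```

```text
clock: 9.8
position: [428.6, 295.4, 235.9]
ee_rot: [0.018, 1.0, -0.001, -0.001]
contact_force: [0.1, -1.1, 0.1]
gripper_width: 84.7
grasp_force: 0.0
[429.00715872 294.76874573 236.09575167]
294 201
cap 308.9 211.9 19.22 [438.  317.9  83. ]
```

View pics/c5.png

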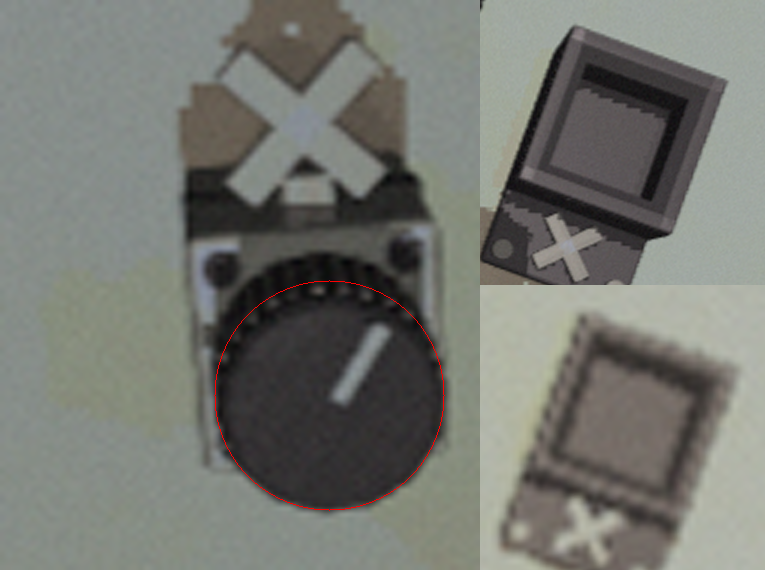

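The left crop shows the X-tagged cap at (309,212), with the block turned about 3.5° more than the tool. The right crops show the cross nest. I'll resolve the 317.9 against 306 disagreement in y numerically.

```bash
python3 - <<'E'
from h import *
w=load('w5');t=load('top0');w3=load('w3');t4=load('t4')
print(w['xyz'],rot(w).round(3).tolist())
print(rot(t).round(4).tolist())
print('cap wrist',ray(w,308.9,211.9,82),'cap top',ray(t,156,255.7,82), ray(t,157.5,254.8,82))
print('front corners',ray(w,285.7,186,54),ray(w,327.3,183,54))
print('X tag wrist',ray(w,304.3,166.5,52),'top', ray(t,126+195/6,232+220/6,52))
def circ(d,c,h,r,z,nm):
    g=cv2.cvtColor(d['image'],cv2.COLOR_RGB2GRAY); x0,y0=int(c[0]-h),int(c[1]-h)
    C=cv2.HoughCircles(cv2.resize(g[y0:y0+2*h,x0:x0+2*h],None,fx=6,fy=6,interpolation=cv2.INTER_CUBIC),cv2.HOUGH_GRADIENT,1,999,param1=80,param2=10,minRadius=int(6*r*.8),maxRadius=int(6*r*1.2))
    x,y,r=C[0,0]/6-[.4,.4,0]; print(nm,(x+x0,y+y0,r),ray(d,x+x0,y+y0,z))
circ(t,(156,255.7),14,6.8,82,'rej cap top'); circ(t4,(156,255.7),14,6.8,82,'rej cap t4')
circ(t4,proj(t4,(535.5,76.4,92)),14,6.8,92,'pass cap t4')
circ(t,proj(t,(455.5,-293,82)),14,6.8,82,'pass cap t0')
# side view triangulation of caps
print(proj(load('side0'),(438,318,82)),proj(load('side0'),(441,308,82)))
E
```

```text
[345.40908761 298.63522915 352.12380934] [[0.037, 0.946, 0.321], [0.999, -0.034, -0.014], [-0.002, 0.321, -0.947]]
[[-0.0066, -0.9971, 0.0757], [-1.0, 0.0062, -0.0052], [0.0047, -0.0757, -0.9971]]
cap wrist [438.3 318.   82. ] cap top [438.4 311.   82. ] [440.7 307.2  82. ]
front corners [421.5 298.5  54. ] [420.1 337.5  54. ]
X tag wrist [404.1 316.3  52. ] top [403.9 312.   52. ]
rej cap top (np.float64(155.6833330154419), np.float64(255.5166669845581), np.float64(7.349999904632568)) [438.9 311.8  82. ]Traceback (most recent call last):
  File "<stdin>", line 12, in <module>
  File "<stdin>", line 11, in circ
TypeError: 'NoneType' object is not subscriptable
```

```bash
python3 -m pendant '[[-0.0091,0.0199,0,0,0,-4,0.085],[0,0,0.04,0,0,0,0.085],[0,0,0.04,0,0,0,0.085],[0,0,0.04,0,0,0,0.085],[0,0,0.04,0,0,0,0.085],[0,0,0.0275,0,0,0,0.085],[0,0,0,0,0,0,0.085],[0,0,0,0,0,0,0.085]]'
python3 -m pendant '[[0,0,0,0,0,0,0.06],[0,0,0,0,0,0,0.05],[0,0,0,0,0,0,0.045],[0,0,0,0,0,0,0.03],[0,0,0,0,0,0,0.03],[0,0,0,0,0,0,0.03],[0,0,0,0,0,0,0.03]]'
```

```text
clock: 10.65
position: [440.1, 314.0, 49.9]
ee_rot: [-0.015, 1.0, -0.0, -0.0]
contact_force: [0.0, -0.5, 1.0]
gripper_width: 85.0
grasp_force: 0.0
clock: 11.35
position: [440.5, 316.3, 51.7]
ee_rot: [-0.016, 1.0, 0.002, 0.002]
contact_force: [0.3, 1.0, 5.9]
gripper_width: 39.4
grasp_force: 61.5
```

```bash
python3 -m pendant '[[0,0,-0.01,0,0,0,0.03],[0,0,-0.03,0,0,0,0.03],[0,0,-0.04,0,0,0,0.03],[0,0,-0.04,0,0,0,0.03],[0,0,-0.02,0,0,0,0.03],[0,0,0,0,0,0,0.03],[0,0,0,0,0,0,0.03]]'
python3 -m pendant '[[-0.0041,-0.0375,0,0,0,0,0.03],[-0.0041,-0.0375,0,0,0,0,0.03],[-0.0041,-0.0375,0,0,0,0,0.03],[-0.0041,-0.0375,0,0,0,0,0.03],[-0.0041,-0.0375,0,0,0,0,0.03],[-0.0041,-0.0375,0,0,0,0,0.03],[-0.0041,-0.0375,0,0,0,0,0.03],[-0.0041,-0.0375,0,0,0,0,0.03],[-0.0041,-0.0375,0,0,0,0,0.03],[-0.0041,-0.0375,0,0,0,0,0.03],[-0.0041,-0.0375,0,0,0,0,0.03]]'
python3 -m pendant '[[0,0,0,0,0,7.27,0.03],[0,0,0,0,0,7.27,0.03],[0,0,0,0,0,7.27,0.03],[0,0,0,0,0,0,0.03],[0,0,0,0,0,0,0.03]]'
```

```text
clock: 12.05
position: [438.3, 313.8, 188.8]
ee_rot: [-0.015, 1.0, -0.001, -0.001]
contact_force: [-0.1, -1.1, -2.6]
gripper_width: 39.2
grasp_force: 61.3
clock: 13.15
position: [495.6, -97.7, 187.2]
ee_rot: [-0.015, 1.0, 0.0, -0.003]
contact_force: [0.2, 0.2, -2.9]
gripper_width: 39.5
grasp_force: 61.5
clock: 13.65
position: [496.3, -96.2, 188.1]
ee_rot: [0.173, 0.985, -0.0, -0.002]
contact_force: [0.5, -0.5, -2.2]
gripper_width: 38.7
grasp_force: 61.8
```

```bash
python3 -m pendant '[[-0.0008,0.0026,0.03,0,0,0,0.03],[0,0,0.035,0,0,0,0.03],[0,0,0.03,0,0,0,0.03],[0,0,0.01,0,0,0,0.03],[0,0,0,0,0,0,0.03],[0,0,0.004,0,0,0,0.03],[0,0,0,0,0,0,0.03]]'
python3 -m pendant '[[0,0,0.003,0,0,0,0.03],[0,0,0.002,0,0,0,0.03],[0,0,0,0,0,0,0.03]]'
```

```text
clock: 14.35
position: [499.8, -93.9, 81.8]
ee_rot: [0.174, 0.985, 0.0, 0.001]
contact_force: [-0.3, 0.9, -3.5]
gripper_width: 39.2
grasp_force: 61.7
clock: 14.65
position: [499.3, -93.9, 76.1]
ee_rot: [0.174, 0.985, 0.0, 0.001]
contact_force: [-0.3, 0.5, -3.4]
gripper_width: 39.1
grasp_force: 61.7
```

```bash
python3 -m pendant '[[0,0,0.003,0,0,0,0.03],[0,0,0,0,0,0,0.03]]'
python3 -m pendant '[[0,0,0.002,0,0,0,0.03],[0,0,0,0,0,0,0.03]]'
```

```text
clock: 14.85
position: [499.3, -93.8, 72.7]
ee_rot: [0.174, 0.985, 0.0, 0.0]
contact_force: [1.0, 0.4, -3.9]
gripper_width: 38.9
grasp_force: 61.7
clock: 15.05
position: [499.3, -93.8, 70.7]
ee_rot: [0.174, 0.985, 0.0, 0.0]
contact_force: [1.0, 2.3, -3.9]
gripper_width: 38.8
grasp_force: 61.7
```

```bash
python3 -m pendant '[[0,0,0.003,0,0,0,0.03],[0,0,0.003,0,0,0,0.03],[0,0,0,0,0,0,0.03]]'
python3 -m pendant '[[0,0,0.002,0,0,0,0.03],[0,0,0,0,0,0,0.03]]'
python3 -m pendant '[[0,0,0.002,0,0,0,0.03],[0,0,0,0,0,0,0.03]]'
```

```text
clock: 15.35
position: [499.2, -93.8, 64.4]
ee_rot: [0.174, 0.985, 0.0, 0.0]
contact_force: [2.9, 3.1, -4.8]
gripper_width: 39.2
grasp_force: 61.7
clock: 15.55
position: [499.3, -93.8, 62.7]
ee_rot: [0.174, 0.985, 0.0, 0.0]
contact_force: [2.1, 2.7, -4.0]
gripper_width: 38.8
grasp_force: 61.8
clock: 15.75
position: [499.3, -93.8, 61.7]
ee_rot: [0.174, 0.985, 0.0, 0.0]
contact_force: [-0.8, 4.6, 3.9]
gripper_width: 38.6
grasp_force: 62.8
```

```bash
python3 -m pendant '[[0,0,0.0015,0,0,0,0.03],[0,0,0,0,0,0,0.03],[0,0,0,0,0,0,0.085],[0,0,0,0,0,0,0.085],[0,0,0,0,0,0,0.085],[0,0,0,0,0,0,0.085],[0,0,0,0,0,0,0.085]]'
python3 -m pendant '[[0,0,-0.02,0,0,0,0.085],[0,0,-0.04,0,0,0,0.085],[0,0,-0.04,0,0,0,0.085],[0,0,-0.04,0,0,0,0.085],[0,0,0,0,0,0,0.085],[0,0,0,0,0,0,0.085]]'
python3 - <<'E'
from h import *
s=arm.read_state(); print(s['joints'].round(3),s['position'])
d=snap('wrist','w6'); t=snap('top','t6')
b=d['image'][:,:,::-1]; a=t['image'][:,:,::-1]
u,v=map(int,proj(t,(500,0,60)))
cv2.imwrite('pics/c6.png',np.hstack([cv2.resize(b,(400,300)),cv2.resize(a[v-45:v+45,u-60:u+60],(400,300),interpolation=cv2.INTER_CUBIC)]))
E
```

```text
clock: 16.45
position: [498.7, -94.2, 59.0]
ee_rot: [0.174, 0.985, -0.0, -0.0]
contact_force: [0.5, -0.2, -0.7]
gripper_width: 84.8
grasp_force: 0.0
clock: 17.05
position: [499.1, -93.9, 200.0]
ee_rot: [0.174, 0.985, 0.0, 0.001]
contact_force: [-0.0, -0.3, -0.5]
gripper_width: 85.3
grasp_force: 0.0
[ 0.134  0.237 -0.36  -0.    -0.972 -2.054] [499.06062524 -93.89580176 200.00395106]
```

View pics/c6.png

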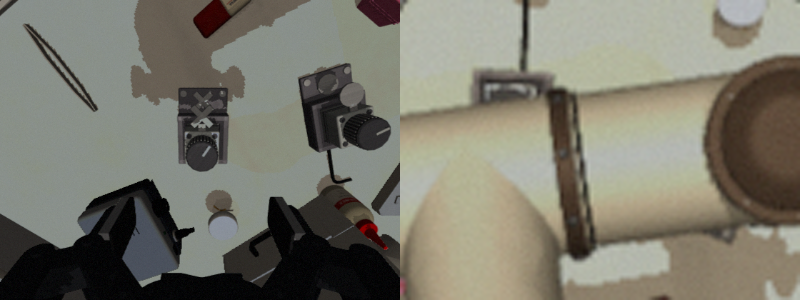

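Both cartridges are seen standing in their nests, the X-tagged one at (200,130) and the round-tagged one at (350,115) in the wrist view. Next I'll go over the round-tagged cap and turn the wrist counter-clockwise first, to leave room for the clockwise turn.

```bash
python3 -m pendant '[[0.0048,0.0345,0,0,0,0,0.085],[0.0048,0.0345,0,0,0,0,0.085],[0.0048,0.0345,0,0,0,0,0.085],[0.0048,0.0345,0,0,0,0,0.085],[0.0048,0.0345,0,0,0,0,0.085],[0,0,0,0,0,-8.2,0.085],[0,0,0,0,0,-8.2,0.085],[0,0,0,0,0,-8.2,0.085],[0,0,0,0,0,-8.2,0.085],[0,0,0,0,0,-8.2,0.085],[0,0,0,0,0,-8.2,0.085],[0,0,0,0,0,-8.2,0.085]]'
python3 -m pendant '[[0,0,0,0,0,-8.2,0.085],[0,0,0,0,0,-8.2,0.085],[0,0,0,0,0,-8.2,0.085],[0,0,0,0,0,-8.2,0.085],[0,0,0,0,0,-8.2,0.085],[0,0,0,0,0,-8.2,0.085],[0,0,0,0,0,-8.2,0.085],[0,0,0,0,0,0,0.085],[0,0,0,0,0,0,0.085]]'
python3 - <<'E'
from h import *
s=arm.read_state(); M=R.from_quat(s['ee_rot']).as_matrix(); print(s['joints'].round(3),s['position'],M.round(3))
print('tool delta',M.T@(np.array([535.4,76.4,93])-s['position']))
d=snap('wrist','w7')
g=cv2.cvtColor(d['image'],cv2.COLOR_RGB2GRAY); c=proj(d,(535.4,76.4,92)); print(c)
E
```

```text
clock: 18.35
position: [534.6, 76.0, 197.2]
ee_rot: [-0.323, 0.946, -0.0, -0.002]
contact_force: [-0.1, 0.4, 0.2]
gripper_width: 84.8
grasp_force: 0.0
clock: 19.25
position: [535.0, 76.1, 198.0]
ee_rot: [0.735, -0.678, -0.001, 0.001]
contact_force: [-0.6, 0.7, 0.1]
gripper_width: 85.1
grasp_force: 0.0
[ 0.441  0.294 -0.284 -0.    -0.995 -0.361] [535.00900903  76.08829573 197.95839491] [[ 0.08  -0.997 -0.003]
 [-0.997 -0.08  -0.001]
 [ 0.001  0.003 -1.   ]]
tool delta [ -0.3737641   -0.69456081 104.95662238]
[np.float64(281.0), np.float64(221.7)]
```

```bash
python3 -m pendant '[[0,-0.0007,0.035,0,0,0,0.085],[0,0,0.035,0,0,0,0.085],[0,0,0.025,0,0,0,0.085],[0,0,0.01,0,0,0,0.085],[0,0,0,0,0,0,0.06],[0,0,0,0,0,0,0.05],[0,0,0,0,0,0,0.04],[0,0,0,0,0,0,0.02],[0,0,0,0,0,0,0.02],[0,0,0,0,0,0,0.02],[0,0,0,0,0,0,0.02]]'
python3 -c "
from h import *;s=arm.read_state();print(s['wrist_torque'],s['joint_efforts'].round(2))"
```

```text
clock: 20.4
position: [536.8, 76.6, 95.9]
ee_rot: [0.736, -0.677, 0.001, -0.001]
contact_force: [-1.8, 0.3, 4.8]
gripper_width: 31.9
grasp_force: 59.3
[ 0.18213559  0.5228227  -0.00893546] [-3.600e-01 -3.269e+01  1.298e+01  2.830e+00  4.600e-01  2.000e-02]
```

```bash
python3 -m pendant '[[0,0,0.00007,0,0,6,0.02],[0,0,0.00007,0,0,6,0.02],[0,0,0.00007,0,0,6,0.02],[0,0,0.00007,0,0,6,0.02],[0,0,0.00007,0,0,6,0.02],[0,0,0.00007,0,0,6,0.02],[0,0,0.00007,0,0,6,0.02],[0,0,0.00007,0,0,6,0.02],[0,0,0.00007,0,0,6,0.02],[0,0,0.00007,0,0,6,0.02],[0,0,0,0,0,0,0.02]]'
python3 -c "
from h import *;s=arm.read_state();print(s['wrist_torque'],s['joint_efforts'].round(2),s['joints'][5])"
python3 -m pendant '[[0,0,0.00007,0,0,6,0.02],[0,0,0.00007,0,0,6,0.02],[0,0,0.00007,0,0,6,0.02],[0,0,0,0,0,0,0.02]]'
python3 -c "
from h import *;s=arm.read_state();print(s['wrist_torque'],s['joint_efforts'].round(2),s['joints'][5])"
```

```text
clock: 21.5
position: [537.8, 76.9, 95.3]
ee_rot: [-0.299, 0.954, -0.0, 0.002]
contact_force: [0.6, -0.1, 6.5]
gripper_width: 32.2
grasp_force: 59.3
[-0.10622519 -0.21704703 -0.08166113] [ 1.000e-02 -3.283e+01  1.181e+01  2.320e+00 -1.500e-01 -3.200e-01] -1.4048608319425901
clock: 21.9
position: [537.8, 76.7, 95.1]
ee_rot: [-0.147, 0.989, 0.0, 0.002]
contact_force: [1.1, -0.9, 5.2]
gripper_width: 31.9
grasp_force: 59.3
[-0.25056805 -0.23218033 -0.04362375] [  0.32 -32.77  11.85   2.18  -0.08  -0.25] -1.718436982067053
```

```bash
echo "from h import *;s=arm.read_state();print(s['wrist_torque'].round(3),s['joint_efforts'][5].round(2),s['joints'][5].round(3))">t.py
python3 -m pendant '[[0,0,0.00007,0,0,6,0.02],[0,0,0.00007,0,0,6,0.02],[0,0,0,0,0,0,0.02]]' |grep cont; python3 t.py
python3 -m pendant '[[0,0,0.00007,0,0,6,0.02],[0,0,0,0,0,0,0.02]]'|grep cont; python3 t.py
python3 -m pendant '[[0,0,0.00007,0,0,6,0.02],[0,0,0,0,0,0,0.02]]'|grep cont; python3 t.py
python3 -m pendant '[[0,0,0.00007,0,0,6,0.02],[0,0,0,0,0,0,0.02]]'|grep cont; python3 t.py
```

```text
contact_force: [1.1, -0.6, 5.1]
[-0.387 -0.213 -0.021] -0.25 -1.928
contact_force: [0.1, -1.5, 6.0]
[-0.396 -0.109 -0.021] -0.24 -2.033
contact_force: [1.0, -0.0, 5.7]
[-0.392 -0.134 -0.013] -0.24 -2.137
contact_force: [1.5, -0.2, 6.2]
[-0.224 -0.348  0.256] -0.57 -2.241
```

```bash
python3 -m pendant '[[0,0,0,0,0,4,0.02],[0,0,0,0,0,0,0.02]]'|grep cont; python3 t.py
python3 -m pendant '[[0,0,0,0,0,4,0.02],[0,0,0,0,0,0,0.02]]'|grep cont; python3 t.py
```

```text
contact_force: [0.9, -0.9, 5.4]
[-0.247 -0.209  1.222] -1.47 -2.307
contact_force: [1.8, -1.0, 6.0]
[-0.246 -0.338  1.077] -1.3 -2.377
```

Torque climbs to about 1.2 N m and then slips, so the cap has bottomed out. Now I'll back it off about 95°, which allows for the pocket's slack.

```bash
python3 -m pendant '[[0,0,0,0,0,0,0.02],[0,0,0,0,0,0,0.02],[0,0,-0.00007,0,0,-5,0.02],[0,0,-0.00007,0,0,-5,0.02],[0,0,-0.00007,0,0,-5,0.02],[0,0,-0.00007,0,0,-5,0.02],[0,0,-0.00007,0,0,-5,0.02],[0,0,-0.00007,0,0,-5,0.02],[0,0,-0.00007,0,0,-5,0.02],[0,0,-0.00007,0,0,-5,0.02],[0,0,-0.00007,0,0,-5,0.02]]'; python3 t.py
python3 -m pendant '[[0,0,-0.00007,0,0,-5,0.02],[0,0,-0.00007,0,0,-5,0.02],[0,0,-0.00007,0,0,-5,0.02],[0,0,-0.00007,0,0,-5,0.02],[0,0,-0.00007,0,0,-5,0.02],[0,0,-0.00007,0,0,-5,0.02],[0,0,-0.00007,0,0,-5,0.02],[0,0,-0.00007,0,0,-5,0.02],[0,0,-0.00007,0,0,-5,0.02],[0,0,-0.00007,0,0,-5,0.02],[0,0,0,0,0,0,0.02],[0,0,0,0,0,0,0.02]]'; python3 t.py
python3 - <<'E'
from h import *
d=snap('wrist','w8'); b=d['image'][:,:,::-1]; s=snap('side','s8'); 
u,v=map(int,proj(s,(520,0,60))); a=s['image'][:,:,::-1]
cv2.imwrite('pics/c8.png',np.hstack([cv2.resize(b,(400,300)),cv2.resize(a[v-60:v+60,u-80:u+80],(400,300),interpolation=cv2.INTER_CUBIC)]))
E
```

```text
clock: 24.3
position: [537.3, 77.1, 95.2]
ee_rot: [-0.209, 0.978, 0.0, 0.002]
contact_force: [-1.0, 1.7, 7.5]
gripper_width: 31.9
grasp_force: 61.3
[ 0.555  0.295 -0.103] -0.5 -1.591
clock: 25.5
position: [537.0, 77.4, 95.8]
ee_rot: [-0.601, 0.799, -0.0, 0.002]
contact_force: [-0.5, 3.2, 7.0]
gripper_width: 31.8
grasp_force: 61.3
[0.913 0.487 0.054] -0.03 -0.721
```

View pics/c8.png

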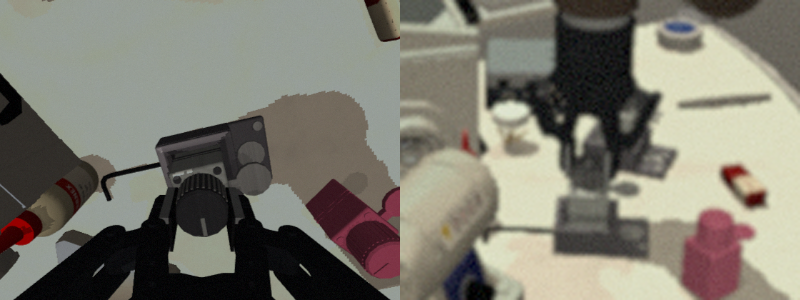

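The wrist view shows the cap gripped with its line pointing straight down at (204,226), and the cartridge seated in the nest beside its disc. I'll measure the line angle numerically.

```bash
python3 - <<'E'
from h import *
s=arm.read_state(); M=R.from_quat(s['ee_rot']).as_matrix(); print('tool yaw',np.degrees(np.arctan2(-M[1,0],-M[0,0])))
d=load('w8'); g=cv2.cvtColor(d['image'],cv2.COLOR_RGB2GRAY)
x0,y0,x1,y1=262,292,308,336; c=g[y0:y1,x0:x1].astype(int)
med=np.median(c); m=(c>med+35).astype(np.uint8); n,l,st,ce=cv2.connectedComponentsWithStats(m)
for i in range(1,n):
    if st[i,4]>8:
        q=np.argwhere(l==i)[:,::-1]+[x0,y0]; P=np.array([ray(d,u,v,92.5) for u,v in q])[:,:2]
        e=np.linalg.svd(P-P.mean(0))[2][0]; print(st[i],ce[i]+[x0,y0],P.mean(0),np.degrees(np.arctan2(e[1],e[0])))
# tag circle and disc centre -> cartridge yaw
for nm,u,r,z in [('tag',(247,180),16,62),('disc',(252,152),12,9.5)]:
    u=np.array(u)*1.4; h=30; a,b=int(u[0]-h),int(u[1]-h)
    C=cv2.HoughCircles(cv2.resize(g[b:b+60,a:a+60],None,fx=5,fy=5,interpolation=cv2.INTER_CUBIC),cv2.HOUGH_GRADIENT,1,60,param1=60,param2=12,minRadius=int(5*r),maxRadius=int(5*r*1.6))
    if C is not None:
        for k in C[0,:3]: x,y,q=k/5; print(nm,x+a,y+b,q,ray(d,x+a,y+b,z))
E
```

```text
tool yaw 73.94637304468422
[  0  14  46  30 437] [285.57894737 327.6201373 ] [538.65080092  88.56681922] -16.058684553148122
tag 353.9 249.3 24.8 [499.   75.8  62. ]
disc 352.5 215.7 17.98 [489.7  79.4   9.5]
```

```bash
python3 - <<'E'
from h import *
d=load('w8'); g=cv2.cvtColor(d['image'],cv2.COLOR_RGB2GRAY).astype(int)
c=g[290:334,268:304]; t=cv2.morphologyEx(cv2.GaussianBlur(c.astype(np.float32),(3,3),0),cv2.MORPH_TOPHAT,np.ones((1,9)))
P=[]
for r in range(c.shape[0]):
    k=int(t[r,6:28].argmax())+6; w=t[r,k-2:k+3]
    if t[r,k]>15: u=268+k+(w*np.arange(-2,3)).sum()/w.sum(); P.append((u,290+r,t[r,k]))
P=np.array(P); print(P.round(1).tolist())
E
```

```text
[[283.9, 305.0, 27.6], [283.9, 306.0, 44.2], [283.8, 307.0, 49.2], [283.8, 308.0, 49.2], [283.9, 309.0, 50.0], [283.9, 310.0, 51.1], [284.0, 311.0, 50.2], [284.0, 312.0, 46.1], [284.8, 313.0, 49.2], [284.9, 314.0, 50.7], [284.9, 315.0, 50.4], [284.9, 316.0, 48.9], [285.0, 317.0, 47.8], [285.8, 318.0, 49.9], [285.9, 319.0, 51.2], [285.9, 320.0, 49.3], [286.0, 321.0, 48.6], [286.7, 322.0, 47.1], [286.8, 323.0, 48.1], [286.9, 324.0, 49.8], [286.9, 325.0, 51.8], [286.2, 326.0, 50.2], [286.3, 327.0, 48.6], [287.0, 328.0, 48.8], [287.0, 329.0, 34.2]]
```

```bash
python3 - <<'E'
from h import *
d=load('w8'); a=ray(d,283.6,306,93.5);b=ray(d,287.1,329,93.5); e=b-a; print(a,b,np.degrees(np.arctan2(e[1],e[0])))
d=load('w1'); a=ray(d,250+245/6,145+410/6,83.5);b=ray(d,250+325/6,145+388/6,83.5); e=b-a; print(a,b,np.degrees(np.arctan2(e[1],e[0])))
E
```

```text
[536.2  76.9  93.5] [538.   88.6  93.5] 81.253837737445
[ 455.9 -291.1   83.5] [ 449.  -280.2   83.5] 122.33493623495747
```

```bash
python3 -m pendant '[[0,0,-0.00006,0,0,-5,0.02],[0,0,0,0,0,0,0.02],[0,0,0,0,0,0,0.02],[0,0,0,0,0,0,0.02]]'; python3 t.py; python3 -c "
from h import *;print(arm.job_done())"
```

```text
clock: 26.0
position: [537.0, 77.3, 95.8]
ee_rot: [-0.636, 0.772, -0.0, 0.002]
contact_force: [-1.3, 3.1, 6.2]
gripper_width: 31.7
grasp_force: 61.3
[0.843 0.451 0.066] -0.04 -0.634
the job is handed in; nothing more can be done
None
```

The job is handed in at 26 s (no verdict came back): both cartridges are seated in their own nests, and the round-tagged cap was bottomed out, backed off about a quarter turn (my estimate is 85–100°) and is still held at about 61 N.

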